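Snap the scoop bin shut and press a stick-on pull onto its sloping lid

TASK

First press the raised lid of the pantry's slope-front bin down until the spring catch snaps over its lip and holds it shut on its own, and let go of it. Then take the loose brass stick-on pull by its bar, tilt it to match the slope of the shut lid, and set its base flat and centred on the metal backplate with the bar running across the lid. Its tape needs time to take, so finish while still gripping the pull and pressing it steadily flush against the backplate; leave the jars and the scoop beside the bin where they are.

Things in the scene. Friction and masses are not known exactly. Their poses are not given: they have to be found in the camera images.
- lid (a joint): hinge of the bin's lid, rad: 0 shut, 1.0 wide open; starts raised at 0.5 to 0.9 and stays where left while well open. Near shut a light spring lifts it again (about 1 N at the lip) unless caught. Pushing the lip past the catch takes about 6 N, over the last 10 mm of its travel; it then gives, the lid stops firmly at 0 on two rubber bumpers, and the catch holds it within 0.03 rad.
- lid_hinge (a point): mid-width point of the lid's hinge, top rear of the bin. Lid: white painted steel, 206 mm wide, 6 mm thick, 219 mm from hinge to the rolled lip at its low front edge. The hinge axis lies in the plane of the lid's upper face. Axes turn with the lid: x from lip to hinge (up the slope when shut), y along the hinge, z out of the upper face. Opening turns the lid about +y, lip upward.
- lid_press (a point): point on the lid's upper face, mid-width, 190 mm from the hinge and 29 mm short of the lip: a good place to push. Axes as lid_hinge.
- bin: pine bin, fixed on its stand: 200 mm wide, 215 mm front to back, 66 mm high in front, 160 mm at the back. Origin under the middle of its floor; x front to back, y left, z out of the floor. Shut, the lid slopes down to the front at 0.38 rad to the floor, so 0.38 to 0.68 rad to the level. Its front faces the robot, turned up to 0.28 rad.
- deck (a joint): forward tilt of the wooden stand's deck under the bin, rad: locked by wing nuts, 0 (level) to 0.3, different each time. The stand, 260 mm deep and 265 mm wide, is screwed to the counter; the bin's floor is 35 mm above the counter at zero tilt, and the deck tips up at the rear about a bolt 20 mm above the counter, 125 mm in front of the bin's middle.
- catch_top (a point): top of the sprung steel catch on the middle of the bin's front wall, 26 mm wide. Its nose snaps over the lid's lip by itself. With the lid shut its top stands about 18 mm above the lip and 19 mm in front of it; it need not be touched.
- backplate: flat aluminium plate riveted on the lid, 60 mm up the slope by 110 mm across, standing 3 mm proud of the lid; its middle is 105 mm from the hinge. Origin in the middle of its upper face, x up the slope, y across the lid, z out of the face. It moves with the lid.
- pull: loose brass stick-on pull, 80 to 170 g, lying base down on the counter left or right of the bin. Base 40 (x) by 90 (y) by 4 mm; over it a bar along y, 12 mm wide (x), 12 mm tall, 84 mm long, its middle 28 mm above the underside, on two posts with 60 mm between them and 18 mm of room below the bar. Origin in the middle of the underside (the tape side), z up through the bar. Both ends are alike.
- pasta_jar: bystander: glass jar of pasta with a brass lid, 100 mm across, 160 mm tall, on the other side of the bin from the pull. Origin under its middle.
- spice_jar: bystander: small glass jar, 54 mm across, 85 mm tall, left of the bin towards the back. Origin under its middle.
- scoop: bystander: aluminium scoop with a wooden handle, 195 mm long, 66 mm wide, 36 mm tall, lying right of the bin towards the back, handle towards the robot. Origin under its pan, 8 mm from the pan's rear wall.
Not all that is in view belongs to the job. Of the things that look like the pull, take the one that is farthest from the robot's base at the start.

How it is judged:
By the outcome, as a careful person would: the job done as asked, in the order asked, and still so for the second after the job is handed in, while the arm keeps its last pose, push and grip.
It also fails if it takes over 61 s, if anything falls off the work surface, if the arm or the gripper's body presses on something with over 40 N, if the wrist force passes 120 N, or if a joint passes its speed limit or range.

ROBOT

A 6-joint arm with a two-finger parallel gripper is mounted at the origin on the work surface. World frame = base frame: x ahead of the robot, y to its left, z up, the work surface at z = 0. Lengths are in m, angles in rad, forces in N, time in s.
With the tool pointing down it reaches from about 0.25 to 0.775 m from the base axis. Payload 4 kg.
Tool frame: the origin (TCP) lies at the very end of the fingers, on their centre line; the grasp point (between the pads) lies 19 mm behind it (robot.pinch_z is the distance from the TCP to the grasp point, in m); z points along the fingers, y is the line along which they close (so a half turn about z gives the same grasp; the last joint's range is limited). The gripper opens to 94 mm and grips with 3 to 60 N. Pads are 16 mm wide; open, the fingers measure 119 mm over their backs; the gripper's body (75 mm by 177 mm) begins 78 mm behind the grasp point.
Start: joints at [-1.249, 0.087, 1.371, -0, 1.684, -0.103], TCP at [0.227, -0.501, 0.206] pointing down, gripper open.
Joint ranges: [-3.1, 3.1], [-0.76, 2.03], [0.27, 2.55], [-1.08, 4.22], [0.17, 2.65], [-2.57, 2.57]. Speed limits (rad/s): [2.79, 2.79, 3.14, 3.14, 3.14, 3.14].

INTERFACE

Orientations are given as [roll, pitch, yaw] about the fixed x, y, z axes, in that order (R = Rz(yaw) Ry(pitch) Rx(roll)).
In Python, from bench import robot gives the robot as it stands.
- The arm moves only by the tool arm_command, never from a script. Its argument "targets" is one flat list of numbers, 7 for each row, row after row: the turn, a rotation vector about the tool's x, y, z in degrees, then the shift along the tool's x, y, z in mm, then the closure, from -1 (fully open) to 1 (shut). In form: [ax, ay, az, x, y, z, hand, ax, ay, az, x, y, z, hand, ...]. A call has 1 to 20 rows; each row is the pose to reach, as a shift and turn from the pose commanded when the call began, along the tool's axes at that moment; what a row does not reach only later rows make up. A row lasts 1/10 s, in which the tool goes at most 50 mm and 8.59 degrees, less where a joint would pass 70% of its speed; a pose out of reach is approached as far as the arm can. A call with a gripper value outside its range is refused whole. The fingers move at their own pace and stop on an object; the grip force is fixed at half the most. Time passes only in rows, so rows that repeat a pose let the fingers close. It gives the time, the measured TCP pose, the force, the opening and the grip force at its end, in the units of the state.
- robot.get_obs(): the state, without advancing time (a new reading comes with each control period).
- robot.snapshot(name): name is "side" or "top"; returns a dict with "color" (384x512x3 uint8, red, green, blue), "range_z" (384x512 float32, m along the optical axis (not along the pixel's ray), 0 where there is no reading), "fx", "fy", "cx", "cy" (pixels), "dist_coeffs" ([k1, k2, p1, p2, k3] as OpenCV has them; the pictures are not rectified), "T" (4x4, takes a point from camera to world coordinates). Camera axes: x right, y down, z forward; pixel columns grow to the right and rows downward; lengths in m; the calibration is good to about 2 mm. A picture is of the moment at which its call begins.
- robot.close_job(): hands the job in; it is judged then, once.
The state is a dict: "time": time; "joint_positions": joint angles; "qvel": joint speeds; "joint_torque": joint torques, N m; "tool_pos": TCP position; "ee_rot": TCP orientation; "wrist_force": force on the tool from outside, world axes, zero at the start; "wrist_torque": the same for the moment, N m; "width": finger opening in m; "finger_force": force on a finger pad.
Only numpy, scipy, OpenCV 4.12 (cv2) and the standard library are available. Lean on these libraries where they do the work, as an engineer would, in place of code of your own. Each camera call takes 0.05 s, during which the arm holds its last target. There are 200 camera calls.

## Working session

There is one attempt and no reset: what is moved stays moved. The work goes in short steps, Python scripts to look and compute and a tool call to move; the robot and the scene stay as the last step left them, time stands still between calls to the robot, and variables do not carry over. Pictures are saved under pics/ and viewed, at most 10 in all, crops included, and the job is handed in when it is done.

Besides the shell and the picture viewer there is one more tool, called after "Request:" as a command line: name --argument value ..., lists and objects as JSON in quotes. arm_command: Moves the arm, as the interface text tells. Its arguments: {"type":"object","properties":{"targets":{"type":"array"}},"required":["targets"]}

```bash
mkdir -p pics; ls; cat > h.py <<'E'
import numpy as np, cv2
from scipy.spatial.transform import Rotation as R
from bench import robot
def snap(n):
    s=robot.snapshot(n); np.savez(f'/tmp/{n}.npz',**{k:np.array(v) for k,v in s.items()}); return s
def load(n): return dict(np.load(f'/tmp/{n}.npz'))
def K(s): return np.array([[s['fx'],0,s['cx']],[0,s['fy'],s['cy']],[0,0,1.]],float)
def cloud(s):
    v,u=np.mgrid[:384,:512]; p=np.stack([u,v],-1).reshape(-1,1,2).astype(float)
    q=cv2.undistortPoints(p,K(s),np.array(s['dist_coeffs'],float)).reshape(384,512,2)
    z=s['range_z'][...,None]; P=np.concatenate([q*z,z],-1)
    T=np.array(s['T']); W=P@T[:3,:3].T+T[:3,3]; W[s['range_z']<=0]=np.nan; return W
E
python3 - <<'E'
from h import *
for n in('side','top'):
    s=snap(n); cv2.imwrite(f'pics/{n}0.png',cv2.resize(s['color'][...,::-1],(800,600))); print(n,s['T'],s['fx'],s['dist_coeffs'])
print(robot.get_obs())
E
```

```text
pics
side [[-0.78478478 -0.36698806  0.49943229 -0.0546047 ]
 [-0.61973586  0.45641957 -0.63844236  0.72164892]
 [ 0.00635005 -0.81055594 -0.58562679  0.81892383]
 [ 0.          0.          0.          1.        ]] 481.0612705515777 [-0.14740623  0.          0.          0.          0.        ]
top [[ 0.01298862 -0.97400379  0.22615906  0.2134734 ]
 [-0.99990805 -0.01177039  0.00673428 -0.01996544]
 [-0.00389723 -0.22622574 -0.97406711  1.39337111]
 [ 0.          0.          0.          1.        ]] 469.38082758617935 [-0.0677529  0.         0.         0.         0.       ]
{'time': 0.1, 'joint_positions': array([-1.24909328e+00,  8.78717064e-02,  1.37207535e+00, -2.81479476e-05,
        1.68357455e+00, -1.03123635e-01]), 'qvel': array([-0.00079157, -0.00192815, -0.00206339, -0.00104222, -0.00267429,
       -0.00068009]), 'joint_torque': array([ 1.69767318e-03, -3.41253948e+01, -3.03299832e+01,  7.20144762e-02,
        3.04495264e-02, -8.41799420e-05]), 'tool_pos': array([ 0.2265123 , -0.50066513,  0.20444042]), 'ee_rot': array([-3.13967107e+00, -1.70741815e-04,  4.24823374e-01]), 'wrist_force': array([-0.53508161,  0.83519709, -0.08469592]), 'wrist_torque': array([ 0.01329408, -0.00330971, -0.00583106]), 'finger_force': 0.0, 'width': 0.09434271146461884}
```

View pics/side0.png

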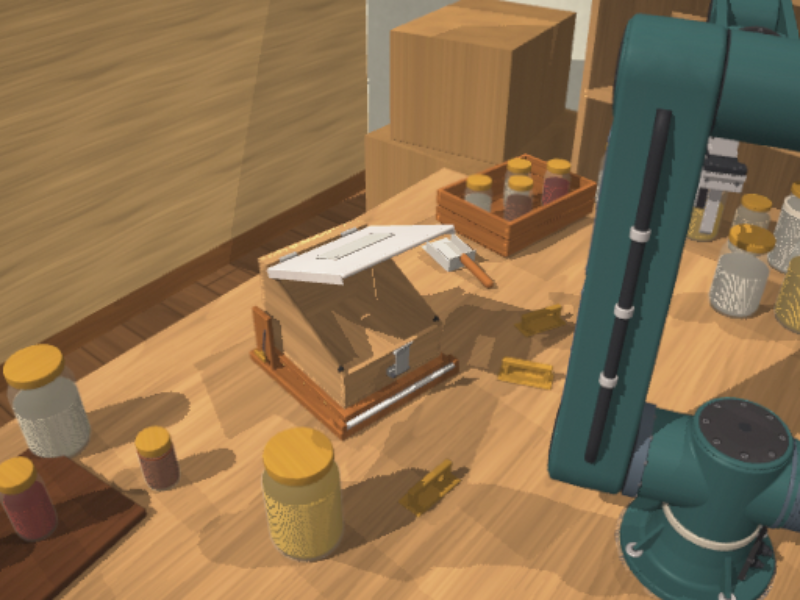

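View pics/top0.png

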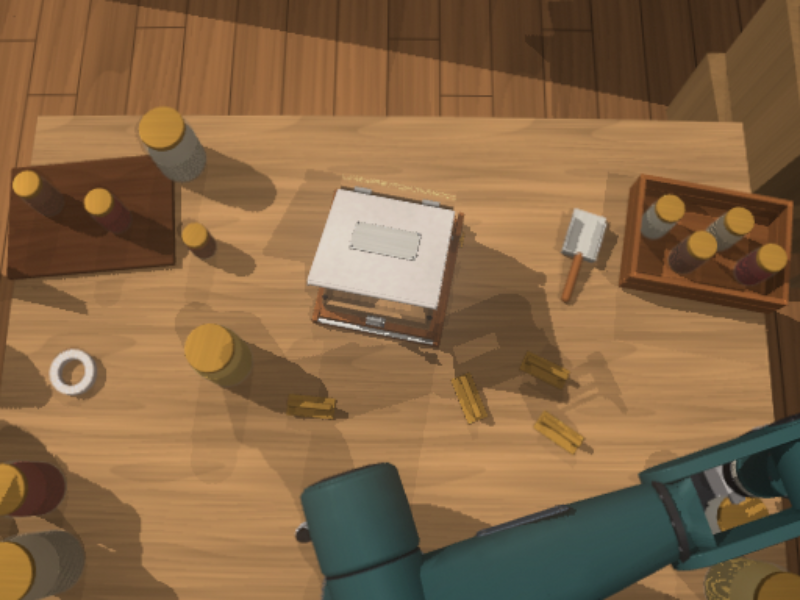

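The side view shows the bin with its lid raised at about (350,300) and the catch at (400,360). In the top view the lid is at (385,250) and the backplate at (385,240). The pasta jar is at (215,350), the scoop at (580,250) and the spice jar at (198,240). There are four brass pull-like things in the top view, at (312,407), (467,399), (547,371) and (558,432). I'll measure them next.

```bash
cat > m.py <<'E'
from h import *
s=load('top'); W=cloud(s); hsv=cv2.cvtColor(s['color'],cv2.COLOR_RGB2HSV)
z=W[...,2]
# brass: saturated yellow, low
m=((hsv[...,0]>=19)&(hsv[...,0]<=32)&(hsv[...,1]>140)&(z>0.008)&(z<0.06)).astype(np.uint8)
m=cv2.morphologyEx(m,cv2.MORPH_CLOSE,np.ones((5,5)))
n,l,st,c=cv2.connectedComponentsWithStats(m)
for i in range(1,n):
    if st[i,4]<40: continue
    P=W[l==i]; P=P[np.isfinite(P).all(1)]; 
    top=P[P[:,2]>0.022]
    (cc,wh,a)=cv2.minAreaRect(P[:,:2].astype(np.float32)*1000)
    print('cand px800',c[i]*800/512,st[i,4],'rect',np.round(cc),np.round(wh),round(a,1),'zmax',np.nanpercentile(P[:,2],[5,50,95]).round(3),'dist',np.hypot(*cc).round(), 'bar',len(top), top.mean(0).round(4) if len(top) else '')
# lid
v,u=np.mgrid[:384,:512]
lm=((hsv[...,1]<60)&(hsv[...,2]>120)&(z>0.12)&(u>180)&(u<300)&(v>110)&(v<205)).astype(np.uint8)
lm=cv2.morphologyEx(lm,cv2.MORPH_OPEN,np.ones((3,3)))
n,l,st,c=cv2.connectedComponentsWithStats(lm); i=1+st[1:,4].argmax()
P=W[l==i];
for _ in range(4):
    c0=P.mean(0);nrm=np.linalg.svd(P-c0,full_matrices=False)[2][2]; nrm*=np.sign(nrm[2]); r=(P-c0)@nrm; P=P[abs(r)<0.0025]
print('lid plane',c0,nrm,'tilt',np.arccos(nrm[2]),len(P),r.std())
cn=max(cv2.findContours((l==i).astype(np.uint8),cv2.RETR_EXTERNAL,cv2.CHAIN_APPROX_NONE)[0],key=cv2.contourArea)
ap=cv2.approxPolyDP(cn,6,True).reshape(-1,2); 
for p in ap: print(p*800/512,W[p[1],p[0]].round(4))
E
python3 m.py
```

```text
cand px800 [710.76108871 585.53427419] 62 rect [  24. -585.] [ 7. 41.] 85.8 zmax [0.03  0.046 0.059] dist 585.0 bar 62 [ 0.0274 -0.5848  0.046 ]
lid plane [0.57836336 0.00093211 0.24938373] [ 0.39197845 -0.0741067   0.91698478] tilt 0.41034115877728544 3969 0.00128652026530797
[337.5    189.0625] [0.6973 0.0816 0.2072]
[307.8125 282.8125] [0.5091 0.1172 0.282 ]
[435.9375 306.25  ] [ 0.4732 -0.0837  0.284 ]
[453.125  210.9375] [ 0.6603 -0.1181  0.2049]
```

```bash
python3 - <<'E'
from h import *
s=load('top'); W=cloud(s); hsv=cv2.cvtColor(s['color'],cv2.COLOR_RGB2HSV)
for a,b in [(312,407),(467,399),(547,371),(558,432),(300,380),(620,430)]:
    u,v=int(a*.64),int(b*.64); print(hsv[v-1:v+2,u-1:u+2].reshape(-1,3)[::4].tolist(),W[v,u].round(3))
    r=W[v-20:v+20,u-22:u+22].reshape(-1,3); hi=r[(r[:,2]>0.02)&(r[:,2]<.05)]; 
    if len(hi)>5:
        cc,wh,ang=cv2.minAreaRect((hi[:,:2]*1000).astype(np.float32)); print('  hi',len(hi),hi.mean(0).round(3),cc,wh,ang,hi[:,2].max(),'dist',np.hypot(*hi.mean(0)[:2]))
sx=cv2.resize(s['color'][205:305,160:390,::-1],None,fx=3.4,fy=3.4,interpolation=cv2.INTER_CUBIC)
cv2.imwrite('pics/c1.png',sx)
E
```

```text
[[18, 168, 159], [18, 172, 156], [18, 164, 98]] [0.339 0.133 0.033]
  hi 127 [0.342 0.139 0.033] (342.5005187988281, 139.04473876953125) (82.86497497558594, 12.362338066101074) 85.1689453125 0.04017110470206786 dist 0.3690571682075708
[[18, 169, 148], [18, 170, 147], [18, 171, 155]] [ 0.36  -0.156  0.003]
  hi 122 [ 0.361 -0.161  0.034] (362.3216857910156, -161.41087341308594) (83.70304107666016, 12.395711898803711) 20.600292205810547 0.04050890347505387 dist 0.39550288416425033
[[18, 169, 92], [18, 164, 84], [18, 162, 82]] [ 0.412 -0.307  0.028]
  hi 132 [ 0.417 -0.306  0.033] (416.9713439941406, -306.6956787109375) (83.42127990722656, 14.50210189819336) 64.37983703613281 0.04179125518596538 dist 0.5166849616228665
[[18, 169, 145], [18, 171, 136], [18, 171, 136]] [ 0.298 -0.321  0.04 ]
  hi 129 [ 0.299 -0.327  0.034] (298.5401306152344, -328.73919677734375) (81.59202575683594, 14.328627586364746) 55.622283935546875 0.04125452450283573 dist 0.4431561450481832
[[15, 131, 99], [15, 130, 100], [15, 131, 99]] [0.392 0.159 0.003]
  hi 127 [0.342 0.139 0.033] (342.5005187988281, 139.04473876953125) (82.86497497558594, 12.362338066101074) 85.1689453125 0.04017110470206786 dist 0.3690571682075708
[[15, 131, 191], [15, 130, 194], [15, 129, 195]] [ 0.304 -0.447 -0.001]
```

View pics/c1.png

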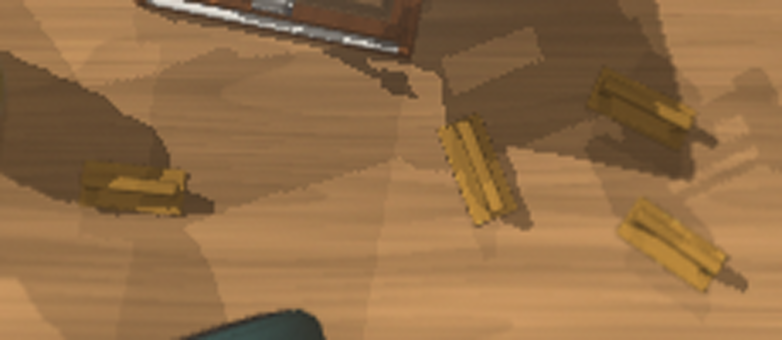

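There are four candidates, with top-view pixels and distance from the base:
- (312,407): 0.37 m
- (467,399): 0.40 m
- (558,432): 0.44 m
- (547,371): 0.52 m

The crop confirms the last one, at crop pixel (643,107), is the farthest. It is right of the bin and opposite the pasta jar, so I'll take that one. First I'll press the lid.

```bash
cat >> h.py <<'E'
def rows(*tg):
    o=robot.get_obs(); p0=np.array(o['tool_pos']); R0=R.from_euler('xyz',o['ee_rot'])
    print('at',p0.round(4),np.degrees(o['ee_rot']).round(1),'t',o['time'],'F',o['wrist_force'].round(1))
    for p,r in tg:
        R1=r if isinstance(r,R) else R.from_euler('xyz',r)
        print(np.r_[np.degrees((R0.inv()*R1).as_rotvec()).round(1),(R0.inv().apply(np.array(p)-p0)*1000).round(1)])
E
python3 -c "
from h import *
r=[np.pi,0,1.384]
rows(([.2265,-.5007,.36],r),([.512,.013,.34],r),([.512,.013,.285],r))"
```

```text
at [ 0.2265 -0.5007  0.2044] [-179.9   -0.    24.3] t 0.1 F [-0.5  0.8 -0.1]
[-1.000e-01 -1.000e-01 -5.500e+01  0.000e+00 -3.000e-01 -1.556e+02]
[-1.000e-01 -1.000e-01 -5.500e+01  4.718e+02 -3.506e+02 -1.348e+02]
[-1.000e-01 -1.000e-01 -5.500e+01  4.718e+02 -3.505e+02 -7.980e+01]
```

Request:
arm_command --targets '[0, 0, 0, 0, 0, -80, 1, 0, 0, 0, 0, 0, -155, 1, 0, 0, 0, 0, 0, -155, 1, 0, 0, -55, 472, -350, -135, 1, 0, 0, -55, 472, -350, -135, 1, 0, 0, -55, 472, -350, -135, 1, 0, 0, -55, 472, -350, -135, 1, 0, 0, -55, 472, -350, -135, 1, 0, 0, -55, 472, -350, -135, 1, 0, 0, -55, 472, -350, -135, 1, 0, 0, -55, 472, -350, -135, 1, 0, 0, -55, 472, -350, -135, 1, 0, 0, -55, 472, -350, -135, 1, 0, 0, -55, 472, -350, -135, 1, 0, 0, -55, 472, -350, -135, 1, 0, 0, -55, 472, -350, -135, 1, 0, 0, -55, 472, -350, -135, 1, 0, 0, -55, 472, -350, -135, 1]'

```text
time: 1.9
tool_pos: [0.5121, 0.0114, 0.3404]
ee_rot: [-3.141, 0.001, 1.384]
wrist_force: [-0.5, -0.2, 0.6]
width: 0.0006
finger_force: 0.0
```

Request:
arm_command --targets '[0, 0, 0, 0, 0, 30, 1, 0, 0, 0, 0, 0, 50, 1, 0, 0, 0, 0, 0, 60, 1, 0, 0, 0, 0, 0, 70, 1, 0, 0, 0, 0, 0, 80, 1, 0, 0, 0, 0, 0, 90, 1, 0, 0, 0, 0, 0, 100, 1, 0, 0, 0, 0, 0, 110, 1, 0, 0, 0, 0, 0, 120, 1, 0, 0, 0, 0, 0, 130, 1, 0, 0, 0, 0, 0, 140, 1, 0, 0, 0, 0, 0, 150, 1, 0, 0, 0, 0, 0, 160, 1, 0, 0, 0, 0, 0, 170, 1, 0, 0, 0, 0, 0, 175, 1, 0, 0, 0, 0, 0, 180, 1, 0, 0, 0, 0, 0, 180, 1]'

```text
time: 3.6
tool_pos: [0.512, 0.0123, 0.1597]
ee_rot: [-3.14, 0.0, 1.385]
wrist_force: [0.1, -0.7, 0.1]
width: 0.0005
finger_force: 0.1
```

```bash
python3 - <<'E'
from h import *
s=snap('side'); cv2.imwrite('pics/side1.png',cv2.resize(s['color'][100:320,100:360,::-1],None,fx=2.7,fy=2.7))
E
```

```text
(no output)
```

View pics/side1.png

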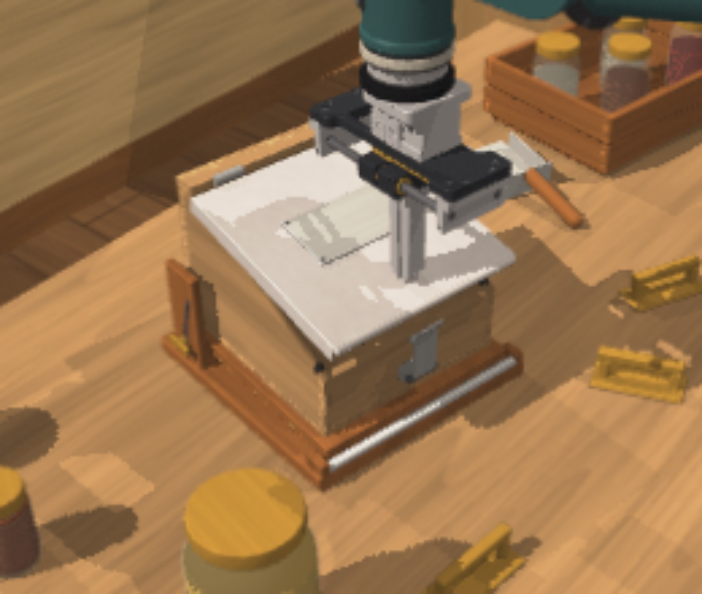

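The fingers are on the lid at crop (408,278). It is nearly shut, and the catch at (420,350) is not yet over the lip. I'll keep pressing.

Request:
arm_command --targets '[0, 0, 0, 0, 0, 4, 1, 0, 0, 0, 0, 0, 8, 1, 0, 0, 0, 0, 0, 12, 1, 0, 0, 0, 0, 0, 15, 1, 0, 0, 0, 0, 0, 18, 1, 0, 0, 0, 0, 0, 20, 1, 0, 0, 0, 0, 0, 22, 1, 0, 0, 0, 0, 0, 22, 1]'

```text
time: 4.45
tool_pos: [0.5122, 0.0123, 0.138]
ee_rot: [-3.141, 0.0, 1.385]
wrist_force: [-0.4, 1.0, 1.1]
width: 0.0007
finger_force: 0.2
```

Request:
arm_command --targets '[0, 0, 0, 0, 0, 2, 1, 0, 0, 0, 0, 0, 4, 1, 0, 0, 0, 0, 0, 6, 1, 0, 0, 0, 0, 0, 6, 1]'

```text
time: 4.85
tool_pos: [0.5122, 0.0123, 0.132]
ee_rot: [-3.141, 0.0, 1.385]
wrist_force: [-0.4, 0.1, 0.6]
width: 0.0007
finger_force: 0.2
```

Request:
arm_command --targets '[0, 0, 0, 0, 0, 2, 1, 0, 0, 0, 0, 0, 4, 1, 0, 0, 0, 0, 0, 6, 1, 0, 0, 0, 0, 0, 6, 1]'

```text
time: 5.25
tool_pos: [0.5132, 0.0122, 0.1285]
ee_rot: [3.139, -0.0, 1.385]
wrist_force: [-1.3, 0.4, 8.1]
width: 0.0003
finger_force: 3.9
```

Request:
arm_command --targets '[0, 0, 0, 0, 0, 2, 1, 0, 0, 0, 0, 0, 4, 1, 0, 0, 0, 0, 0, 4, 1]'

```text
time: 5.55
tool_pos: [0.5118, 0.0124, 0.1217]
ee_rot: [-3.14, 0.0, 1.385]
wrist_force: [-0.4, 0.2, -0.8]
width: 0.0003
finger_force: 0.0
```

Request:
arm_command --targets '[0, 0, 0, 0, 0, 2, 1, 0, 0, 0, 0, 0, 4, 1, 0, 0, 0, 0, 0, 4, 1]'

```text
time: 5.85
tool_pos: [0.5122, 0.0123, 0.1196]
ee_rot: [-3.141, 0.0, 1.385]
wrist_force: [-2.2, -0.1, 6.8]
width: 0.0002
finger_force: 3.7
```

Request:
arm_command --targets '[0, 0, 0, 0, 0, 2, 1, 0, 0, 0, 0, 0, 4, 1, 0, 0, 0, 0, 0, 4, 1]'

```text
time: 6.15
tool_pos: [0.5124, 0.0123, 0.1191]
ee_rot: [3.14, 0.0, 1.385]
wrist_force: [-8.4, 0.4, 19.0]
width: 0.0005
finger_force: 10.6
```

```bash
python3 -c "
from h import *
r=[np.pi,0,np.radians(64.4)]
rows(([.512,.012,.29],[np.pi,0,1.384]),([.417,-.306,.25],r),([.417,-.306,.1],r))"
```

```text
at [0.5124 0.0123 0.1191] [179.9   0.   79.3] t 6.15 F [-8.4  0.4 19. ]
[ 1.000e-01  0.000e+00  1.000e-01 -4.000e-01 -1.000e-01 -1.709e+02]
[ 1.000e-01 -0.000e+00  1.490e+01 -3.305e+02 -3.470e+01 -1.310e+02]
[ 1.000e-01 -0.000e+00  1.490e+01 -3.305e+02 -3.500e+01  1.900e+01]
```

Request:
arm_command --targets '[0, 0, 0, 0, 0, -20, 1, 0, 0, 0, 0, 0, -60, 1, 0, 0, 0, 0, 0, -110, 1, 0, 0, 0, 0, 0, -170, 1, 0, 0, 0, 0, 0, -170, 1, 0, 0, 15, -330, -35, -130, -1, 0, 0, 15, -330, -35, -130, -1, 0, 0, 15, -330, -35, -130, -1, 0, 0, 15, -330, -35, -130, -1, 0, 0, 15, -330, -35, -130, -1, 0, 0, 15, -330, -35, -130, -1, 0, 0, 15, -330, -35, -130, -1, 0, 0, 15, -330, -35, -130, -1, 0, 0, 15, -330, -35, -130, -1]'

```text
time: 7.55
tool_pos: [0.4164, -0.3055, 0.2429]
ee_rot: [-3.139, -0.002, 1.121]
wrist_force: [0.2, 0.7, 0.0]
width: 0.0688
finger_force: 0.0
```

```bash
cat > m2.py <<'E'
from h import *
s=snap('side'); cv2.imwrite('pics/side2.png',cv2.resize(s['color'][100:320,100:400,::-1],None,fx=2.6,fy=2.6))
for n in('side','top'):
    s=snap(n); W=cloud(s); z=W[...,2]; hsv=cv2.cvtColor(s['color'],cv2.COLOR_RGB2HSV)
    box=(W[...,0]>.46)&(W[...,0]<.74)&(abs(W[...,1])<.16)
    P=W[box&(z>.095)&(z<.26)&(hsv[...,1]<80)]
    rng=np.random.default_rng(0); best=0
    for _ in range(300):
        a=P[rng.choice(len(P),3,False)]; nn=np.cross(a[1]-a[0],a[2]-a[0]); nn/=np.linalg.norm(nn)+1e-12
        k=abs((P-a[0])@nn)<.002; 
        if k.sum()>best: best=k.sum(); Q=P[k]
    for _ in range(3):
        c0=Q.mean(0);nr=np.linalg.svd(Q-c0,full_matrices=False)[2][2]; nr*=np.sign(nr[2]); Q=P[abs((P-c0)@nr)<.002]
    yaw=np.arctan2(-nr[1],-nr[0]); print(n,'plane',c0.round(4),nr.round(4),'tilt',np.arccos(nr[2]).round(4),'yaw',yaw.round(4),len(Q))
    # lid frame
    ym=R.from_euler('z',-.185).apply([0,1,0]); ex=np.cross(ym,nr); ex/=np.linalg.norm(ex); ey=np.cross(nr,ex)
    mask=np.zeros(z.shape,np.uint8); D=W-c0; mask[box&(abs(D@nr)<.005)&(hsv[...,1]<80)]=1
    mask=cv2.morphologyEx(mask,cv2.MORPH_OPEN,np.ones((3,3)));nn_,l,st,_=cv2.connectedComponentsWithStats(mask); L=l==1+st[1:,4].argmax()
    ab=np.stack([D[L]@ex,D[L]@ey],-1).astype(np.float32)*1000
    rc=cv2.minAreaRect(ab); ctr=c0+(rc[0][0]*ex+rc[0][1]*ey)/1000; print(' lid rect',rc,'centre',ctr.round(4),'ex',ex.round(3))
    # backplate by height above the plane and colour
    h=D@nr; print(' h hist',np.histogram(h[L],np.arange(-4,8)*.001)[0])
    lo=(hsv[...,0]); pl=L&(np.hypot(*(D@np.stack([ex,ey],-1)).transpose(2,0,1)-0)<.2)
    a=D@ex-(ctr-c0)@ex; b=D@ey-(ctr-c0)@ey
    inn=L&(abs(a-.0045)<.06)&(abs(b)<.09)
    core=L&(abs(a-.0045)<.02)&(abs(b)<.03); outr=L&(abs(a)<.09)&(abs(b)<.08)&((abs(a)>.05))
    print(' core rgb',np.median(s['color'][core],0),'h',np.median(h[core]),'out',np.median(s['color'][outr],0),np.median(h[outr]))
print(robot.get_obs()['wrist_force'])
E
python3 m2.py
```

```text
side plane [0.5847 0.0065 0.1515] [-0.4073  0.0769  0.91  ] tilt 0.4274 yaw -0.1866 4033
 lid rect ((4.644645690917969, -5.207130432128906), (215.2786102294922, 211.56190490722656), 0.3426482677459717) centre [0.5879 0.0006 0.1534] ex [ 0.895 -0.167  0.415]
 h hist [ 210  491  853 1128 1116  838  526  292  152    0    0]
 core rgb [183. 174. 160.] h 0.0027388706599506536 out [206. 191. 179.] -0.00012016167517624418
top plane [ 0.59   -0.001   0.1554] [-0.4112  0.0765  0.9083] tilt 0.4316 yaw -0.1838 3015
 lid rect ((-2.9872817993164062, -0.46661376953125), (217.57554626464844, 207.93267822265625), 0.01442858949303627) centre [ 0.5873 -0.0009  0.1541] ex [ 0.893 -0.167  0.418]
 h hist [271 516 648 698 721 676 498 356 222   0   0]
 core rgb [171. 165. 154.] h 0.0027063924387539 out [187. 175. 165.] -0.00010195929385552497
[ 0.0692383  -0.37106774  0.55242485]
```

View pics/side2.png

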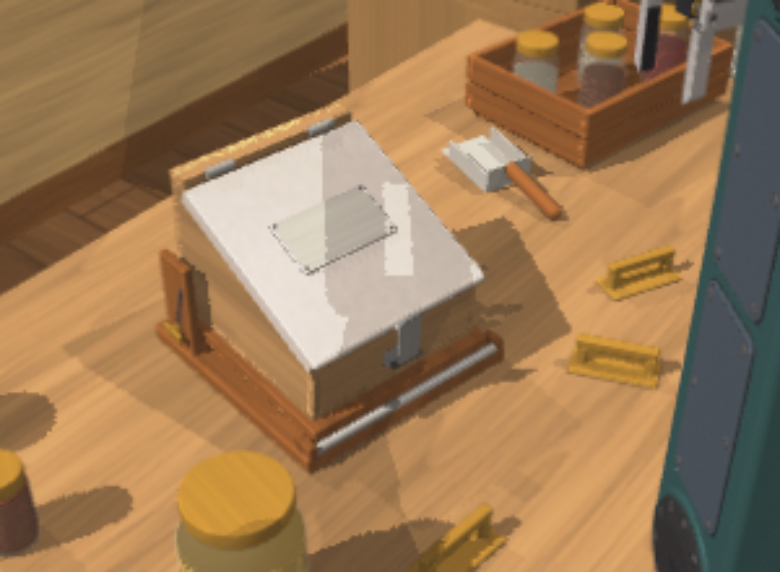

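The lid is shut: its lip is under the catch at crop (408,335), and the plane at the press point matches the firm stop. The backplate's corners in the crop are (272,228), (363,188), (395,229) and (307,272). I'll measure the plate and pull next.

```bash
cat > m3.py <<'E'
from h import *
nr=np.array([-.4093,.0767,.9092]); nr/=np.linalg.norm(nr); p0=np.array([.5876,-.0002,.1538]); ym=R.from_euler('z',-.1855).apply([0,1,0]); ex=np.cross(ym,nr); ex/=np.linalg.norm(ex); ey=np.cross(nr,ex)
def ray(s,px,c,n):
    q=cv2.undistortPoints(np.array(px,float).reshape(-1,1,2),K(s),np.array(s['dist_coeffs'],float)).reshape(-1,2)
    T=s['T']; d=np.c_[q,np.ones(len(q))]@T[:3,:3].T; o=T[:3,3]; t=((c-o)@n)/(d@n); return o+d*t[:,None]
for n in('side','top'):
    s=load(n); c=s['color'].astype(float); W=cloud(s); D=W-p0
    a,b=D@ex,D@ey; L=(abs(D@nr)<.007)&(abs(a)<.095)&(abs(b)<.09)
    g=cv2.medianBlur(np.clip((c[...,1]/c[...,0]-.85)*1500,0,255).astype(np.uint8),3)
    t,_=cv2.threshold(g[L].reshape(-1,1),0,1,cv2.THRESH_OTSU)
    m=((g>t)&L).astype(np.uint8); m=cv2.morphologyEx(m,cv2.MORPH_OPEN,np.ones((3,3)));k,l,st,_=cv2.connectedComponentsWithStats(m); M=(l==1+st[1:,4].argmax())
    v,u=np.nonzero(M); X=ray(s,np.c_[u,v],p0+.003*nr,nr)-p0
    rc=cv2.minAreaRect((np.c_[X@ex,X@ey]*1000).astype(np.float32)); ctr=p0+.003*nr+(rc[0][0]*ex+rc[0][1]*ey)/1000
    print(n,M.sum(),rc,'plate',ctr.round(4))
s=load('side'); X=ray(s,np.array([(272,228),(363,188),(395,229),(307,272)])/2.6+100,p0+.003*nr,nr); print('hand',X.mean(0).round(4),(np.c_[(X-p0)@ex,(X-p0)@ey]*1000).round(1))
# pull from the side view: bar top
W=cloud(s); r=W[(abs(W[...,0]-.417)<.06)&(abs(W[...,1]+.306)<.06)&(W[...,2]>.025)&(W[...,2]<.045)]
print('pull side',len(r),r.mean(0),cv2.minAreaRect((r[:,:2]*1000).astype(np.float32)))
print('expected from lid centre',p0+.0045*ex+.003*nr)
E
python3 m3.py; python3 -c "
from h import *
r=[np.pi,0,np.radians(64.4)]
rows(([.417,-.3065,.1],r),([.417,-.3065,.010],r))"
```

```text
side 2793 ((-0.3204803466796875, 3.0228958129882812), (189.59312438964844, 180.07620239257812), 0.6006028056144714) plate [0.5866 0.0031 0.1564]
top 616 ((6.711666107177734, 0.049594879150390625), (107.89478302001953, 59.737548828125), 89.45954895019531) plate [ 0.5924 -0.001   0.1593]
hand [ 0.5895 -0.0007  0.158 ] [[ 31.3  53.8]
 [ 30.  -54. ]
 [-23.4 -53. ]
 [-23.7  52.7]]
pull side 122 [ 0.41706495 -0.30248719  0.03158926] ((419.2978210449219, -303.8568420410156), (83.60009002685547, 17.273990631103516), 65.64315795898438)
expected from lid centre [ 0.59039323 -0.0007245   0.15840139]
at [ 0.4175 -0.3043  0.2444] [-180.    -0.    64.4] t 7.7 F [ 0.1 -0.4  0.6]
[ -0.   -0.    0.   -2.2   0.5 144.4]
[ -0.   -0.    0.   -2.3   0.5 234.4]
```

Request:
arm_command --targets '[0, 0, 0, -1, 0, 50, -1, 0, 0, 0, -1, 0, 100, -1, 0, 0, 0, -1, 0, 145, -1, 0, 0, 0, -1, 0, 180, -1, 0, 0, 0, -1, 0, 205, -1, 0, 0, 0, -1, 0, 220, -1, 0, 0, 0, -1, 0, 228, -1, 0, 0, 0, -1, 0, 232, -1, 0, 0, 0, -1, 0, 234, -1, 0, 0, 0, -1, 0, 234, -1]'

```text
time: 8.7
tool_pos: [0.4173, -0.3067, 0.0114]
ee_rot: [3.14, 0.001, 1.123]
wrist_force: [-0.2, 0.2, -0.1]
width: 0.0943
finger_force: 0.0
```

Request:
arm_command --targets '[0, 0, 0, 0, 0, 0, 0, 0, 0, 0, 0, 0, 0, 0.4, 0, 0, 0, 0, 0, 0, 0.6, 0, 0, 0, 0, 0, 0, 0.8, 0, 0, 0, 0, 0, 0, 1, 0, 0, 0, 0, 0, 0, 1, 0, 0, 0, 0, 0, 0, 1, 0, 0, 0, 0, 0, 0, 1, 0, 0, 0, 0, 0, 0, 1, 0, 0, 0, 0, 0, 0, 1]'

```text
time: 9.7
tool_pos: [0.4166, -0.3065, 0.0105]
ee_rot: [3.142, 0.0, 1.123]
wrist_force: [0.3, 0.1, -0.4]
width: 0.0174
finger_force: 0.0
```

Request:
arm_command --targets '[0, 0, 0, 0, 0, 0, 1, 0, 0, 0, 0, 0, 0, 1, 0, 0, 0, 0, 0, 0, 1, 0, 0, 0, 0, 0, 0, 1]'

```text
time: 10.1
tool_pos: [0.4167, -0.3065, 0.0105]
ee_rot: [3.141, 0.0, 1.123]
wrist_force: [0.3, 0.2, -0.2]
width: 0.0114
finger_force: 30.0
```

```bash
cat >> h.py <<'E'
nr=np.array([-.4093,.0767,.9092]); nr/=np.linalg.norm(nr); ym=R.from_euler('z',-.1855).apply([0,1,0]); ex=np.cross(ym,nr); ex/=np.linalg.norm(ex); ey=np.cross(nr,ex)
PL=np.array([.591,-.0008,.1585]); RT=R.from_matrix(np.c_[ey,ex,-nr])
E
python3 -c "
from h import *
rows(([.4167,-.3065,.26],[np.pi,0,1.123]),(PL+.08*nr,RT)); print(RT.as_euler('xyz'))"
```

```text
at [ 0.4167 -0.3065  0.0105] [180.    0.   64.3] t 10.1 F [ 0.3  0.2 -0.2]
[ 0.000e+00  0.000e+00 -0.000e+00 -0.000e+00  1.000e-01 -2.495e+02]
[ -24.4    3.2  -14.8  342.4   -7.4 -220.7]
[ 2.71209596e+00 -9.66591111e-05  1.38534060e+00]
```

Request:
arm_command --targets '[0, 0, 0, 0, 0, -15, 1, 0, 0, 0, 0, 0, -50, 1, 0, 0, 0, 0, 0, -90, 1, 0, 0, 0, 0, 0, -130, 1, 0, 0, 0, 0, 0, -170, 1, 0, 0, 0, 0, 0, -210, 1, 0, 0, 0, 0, 0, -250, 1, -4, 0.5, -2, 40, -1, -250, 1, -8, 1, -5, 80, -2, -250, 1, -12, 1.5, -8, 120, -3, -245, 1, -16, 2, -10, 160, -4, -240, 1, -20, 2.6, -12, 200, -5, -235, 1, -24.4, 3.2, -14.8, 240, -6, -230, 1, -24.4, 3.2, -14.8, 275, -7, -225, 1, -24.4, 3.2, -14.8, 305, -7, -221, 1, -24.4, 3.2, -14.8, 330, -7, -221, 1, -24.4, 3.2, -14.8, 342, -7, -221, 1, -24.4, 3.2, -14.8, 342, -7, -221, 1, -24.4, 3.2, -14.8, 342, -7, -221, 1]'

```text
time: 12.0
tool_pos: [0.558, 0.0042, 0.2312]
ee_rot: [2.714, 0.001, 1.385]
wrist_force: [-0.3, 1.1, -1.1]
width: 0.0118
finger_force: 30.0
```

```bash
cat > m4.py <<'E'
from h import *
import sys
o=robot.get_obs(); p=np.array(o['tool_pos']); Rt=R.from_euler('xyz',o['ee_rot']).as_matrix()
s=snap('side'); snap('top')
img=s['color'][100:300,130:360,::-1]; cv2.imwrite(f'pics/{sys.argv[1]}.png',cv2.resize(img,None,fx=3,fy=3,interpolation=cv2.INTER_CUBIC))
for n in('side','top'):
    s=load(n); W=cloud(s); hsv=cv2.cvtColor(s['color'],cv2.COLOR_RGB2HSV)
    L=(W-p)@Rt*1000
    m=(hsv[...,0]>=17)&(hsv[...,0]<=32)&(hsv[...,1]>110)&(abs(L[...,0])<60)&(abs(L[...,1])<35)&(abs(L[...,2])<40)
    Q=L[m]
    if len(Q)<20: print(n,len(Q)); continue
    base=Q[Q[:,2]>2]; bar=Q[Q[:,2]<-8]
    print(n,len(Q),'x',np.percentile(Q[:,0],[1,99]).round(1),'base',len(base),np.percentile(base,[2,50,98],axis=0).round(1).tolist() if len(base) else '')
    if len(bar)>10: print('  bar',len(bar),np.percentile(bar,[2,50,98],axis=0).round(1).tolist(),'z slope',np.polyfit(bar[:,0],bar[:,2],1))
    if len(base)>20: A=np.c_[base[:,:2],np.ones(len(base))]; print('  base plane',np.linalg.lstsq(A,base[:,2],rcond=None)[0].round(3))
E
python3 m4.py held; python3 -c "
from h import *
rows((PL+.0105*nr,RT))"
```

```text
side 398 x [-40.7  46. ] base 250 [[-38.6, -19.1, 3.6], [16.3, -9.5, 6.7], [45.8, 17.4, 10.4]]
  bar 118 [[-36.6, -6.7, -25.0], [23.3, -2.6, -21.5], [43.1, 5.5, -9.4]] z slope [ 1.06363224e-02 -2.05933819e+01]
  base plane [3.000e-03 1.000e-02 6.822e+00]
top 98 x [-43.8  45. ] base 70 [[-43.7, -14.4, 2.3], [-32.8, 15.4, 5.7], [44.1, 19.8, 10.9]]
  bar 17 [[-41.3, -3.2, -28.0], [-36.6, 3.1, -21.6], [-30.8, 6.3, -9.3]] z slope [  0.22783552 -12.39692787]
  base plane [ 0.014 -0.048  6.67 ]
at [0.5581 0.0037 0.2315] [1.555e+02 1.000e-01 7.930e+01] t 12.1 F [ 0.4 -0.1 -0.7]
[-0.1  0.1 -0.1  1.8 -0.1 69.7]
```

View pics/held.png

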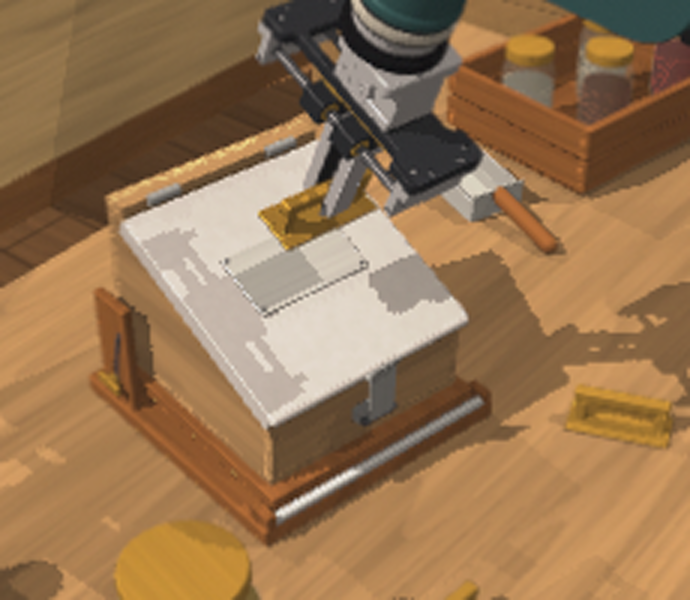

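The pull is held level with the lid at crop (315,210), with the plate below it at (295,270). The base is centred on the grip to within 2 mm. I'll move down to just above the plate.

Request:
arm_command --targets '[0, 0, 0, 0, 0, 20, 1, 0, 0, 0, 0, 0, 35, 1, 0, 0, 0, 0, 0, 48, 1, 0, 0, 0, 0, 0, 56, 1, 0, 0, 0, 0, 0, 60, 1, 0, 0, 0, 0, 0, 62, 1, 0, 0, 0, 0, 0, 62, 1, 0, 0, 0, 0, 0, 62, 1]'

```text
time: 12.9
tool_pos: [0.584, 0.0001, 0.1759]
ee_rot: [2.712, 0.0, 1.385]
wrist_force: [-0.2, 0.1, -1.8]
width: 0.012
finger_force: 30.0
```

```bash
python3 m4.py near; python3 -c "
from h import *
rows((PL+.0105*nr,RT))
s=load('top'); a=cv2.resize(s['color'][100:210,180:310,::-1],None,fx=3,fy=3,interpolation=cv2.INTER_CUBIC)
s=load('side'); b=cv2.resize(s['color'][140:250,170:300,::-1],None,fx=3,fy=3,interpolation=cv2.INTER_CUBIC)
cv2.imwrite('pics/near2.png',np.hstack([a,b]))
"
```

```text
side 370 x [-40.9  45.7] base 239 [[-39.7, -20.0, 2.8], [16.9, -10.1, 6.8], [45.3, 17.3, 10.5]]
  bar 108 [[-33.6, -7.1, -26.4], [23.3, -2.5, -21.7], [43.2, 5.6, -9.9]] z slope [ -0.02532315 -19.58980814]
  base plane [1.000e-03 4.000e-02 7.123e+00]
top 80 x [-43.6  44.5] base 65 [[-43.5, -7.1, 2.3], [-32.1, 15.5, 6.4], [43.7, 19.9, 11.0]]
  base plane [ 5.000e-03 -8.000e-03  6.711e+00]
at [5.840e-01 2.000e-04 1.759e-01] [155.4   0.   79.4] t 13.0 F [-0.4  0.5 -1.9]
[ 0.   0.   0.   0.3 -0.8  8.3]
```

View pics/near2.png

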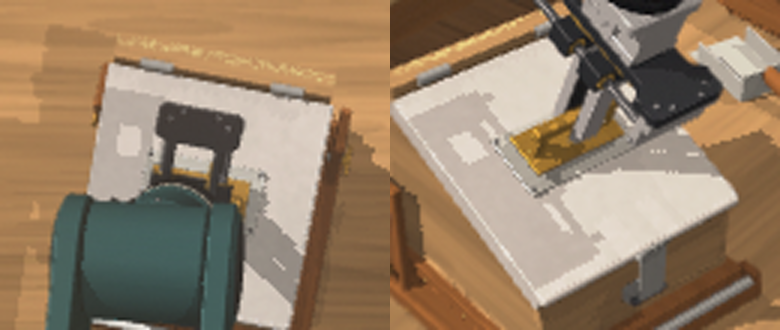

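In the near view the brass base at crop (570,140) lies over the plate, square to it, with plate showing on the left corner (495,140) and near corner (535,192). I'll check the margins by casting rays.

```bash
python3 - <<'E'
from h import *
def ray(s,px,c,n):
    q=cv2.undistortPoints(np.array(px,float).reshape(-1,1,2),K(s),np.array(s['dist_coeffs'],float)).reshape(-1,2)
    T=s['T']; d=np.c_[q,np.ones(len(q))]@T[:3,:3].T; o=T[:3,3]; t=((c-o)@n)/(d@n); return o+d*t[:,None]
s=load('side'); f=lambda p:[170+(p[0]-390)/3,140+p[1]/3]
A=ray(s,[f((495,140)),f((535,192))],PL,nr)-PL; B=ray(s,[f((512,137)),f((540,174))],PL+.0085*nr,nr)-PL
for X in(A,B): print((np.c_[X@ex,X@ey]*1000).round(1))
E
```

```text
[[ 28.3  51.1]
 [-27.6  51. ]]
[[ 20.4  42. ]
 [-19.2  42.4]]
```

Request:
arm_command --targets '[0, 0, 0, 0, 0, 2, 1, 0, 0, 0, 0, 0, 4, 1, 0, 0, 0, 0, 0, 6, 1, 0, 0, 0, 0, 0, 7, 1, 0, 0, 0, 0, 0, 8, 1, 0, 0, 0, 0, 0, 8, 1]'

```text
time: 13.6
tool_pos: [0.5866, -0.0005, 0.168]
ee_rot: [2.714, 0.0, 1.385]
wrist_force: [-4.4, 0.3, 1.1]
width: 0.0118
finger_force: 30.0
```

Request:
arm_command --targets '[0, 0, 0, 0, 0, 1, 1, 0, 0, 0, 0, 0, 2, 1, 0, 0, 0, 0, 0, 3, 1, 0, 0, 0, 0, 0, 3, 1, 0, 0, 0, 0, 0, 3, 1]'

```text
time: 14.1
tool_pos: [0.5867, -0.0005, 0.1678]
ee_rot: [2.714, 0.001, 1.385]
wrist_force: [-16.5, 2.5, 13.4]
width: 0.0116
finger_force: 30.0
```

```bash
python3 m4.py press; python3 -c "
from h import *
o=robot.get_obs();f=o['wrist_force'];print(f,'n,x,y',f@nr,f@ex,f@ey,o['wrist_torque']); rows((PL+.0105*nr,RT))"
```

```text
side 363 x [-40.7  45.3] base 230 [[-40.7, -20.0, 3.7], [16.4, -10.5, 7.1], [45.2, 16.5, 10.4]]
  bar 110 [[-33.2, -7.5, -26.2], [23.9, -2.6, -21.5], [43.1, 5.3, -8.4]] z slope [-5.33472486e-03 -1.98442561e+01]
  base plane [-0.00e+00  7.00e-03  7.08e+00]
top 77 x [-43.9  43.5] base 63 [[-43.8, -9.7, 2.9], [-32.8, 15.8, 6.3], [42.7, 20.1, 11.3]]
  base plane [ 6.000e-03 -3.900e-02  7.012e+00]
[-16.7736577    1.95141453  13.16185114] n,x,y 18.981373961880184 -9.835024215533295 -1.1737451589872372 [ 0.17980204  1.9039448  -0.09942725]
at [ 5.867e-01 -4.000e-04  1.678e-01] [155.5   0.   79.4] t 14.2 F [-16.8   2.   13.2]
[-0.1  0.   0.   0.4  0.  -0.3]
```

View pics/press.png

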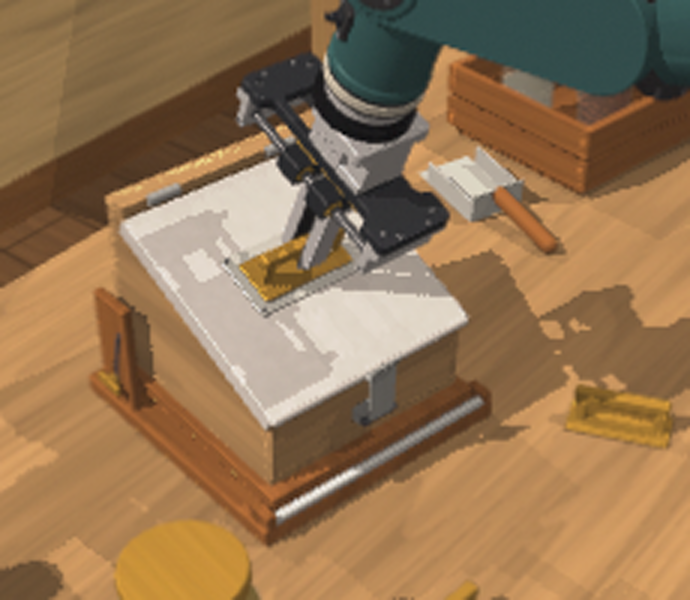

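The pull now sits flush on the plate: base left corner (237,265) and near corner (270,300), against plate corners (226,262) and (266,314). Next I'll check the margins.

```bash
python3 - <<'E'
from h import *
def ray(s,px,c,n):
    q=cv2.undistortPoints(np.array(px,float).reshape(-1,1,2),K(s),np.array(s['dist_coeffs'],float)).reshape(-1,2)
    T=s['T']; d=np.c_[q,np.ones(len(q))]@T[:3,:3].T; o=T[:3,3]; t=((c-o)@n)/(d@n); return o+d*t[:,None]
s=load('side'); hsv=cv2.cvtColor(s['color'],cv2.COLOR_RGB2HSV)
f=lambda p:[130+p[0]/3,100+p[1]/3]
for q,h in(((226,262),(266,314)),0),(((237,265),(270,300)),.002):
    X=ray(s,[f(p) for p in q],PL+h*nr,nr)-PL; print((np.c_[X@ex,X@ey]*1000).round(1))
W=cloud(s); D=W-PL; a,b,h=D@ex*1000,D@ey*1000,D@nr*1000
m=(hsv[...,0]>=17)&(hsv[...,0]<=32)&(hsv[...,1]>110)&(abs(a)<40)&(abs(b)<60)&(h>0.5)&(h<7)
print('brass low',m.sum(),np.percentile(a[m],[1,99]).round(1),np.percentile(b[m],[1,99]).round(1),np.median(h[m]))
c=s['color'].astype(int)
for bb in(-50,50): # dark plate outline profile along slope on the bare end strips
    for aa in range(-40,42,4):
        k=(abs(a-aa)<2)&(abs(b-bb)<4)&(abs(h)<8); print(aa,c[k].sum(-1).mean().round() if k.any() else '-',end='; ')
    print()
E
```

```text
[[ 26.3  51.5]
 [-29.5  51.4]]
[[ 18.9  46.3]
 [-21.   41.8]]
brass low 210 [-20.2  17.9] [-42.3  46.3] 3.357728299151382
-40 456.0; -36 448.0; -32 -; -28 -; -24 -; -20 452.0; -16 437.0; -12 425.0; -8 414.0; -4 423.0; 0 536.0; 4 -; 8 -; 12 -; 16 -; 20 -; 24 -; 28 -; 32 -; 36 -; 40 -; 
-40 555.0; -36 570.0; -32 540.0; -28 371.0; -24 415.0; -20 476.0; -16 489.0; -12 482.0; -8 491.0; -4 536.0; 0 480.0; 4 518.0; 8 496.0; 12 464.0; 16 520.0; 20 533.0; 24 496.0; 28 381.0; 32 465.0; 36 569.0; 40 567.0;
```

Request:
arm_command --targets '[0, 0, 0, 0, -0.5, 0, 1, 0, 0, 0, 0, -1, 0, 1, 0, 0, 0, 0, -1, 0, 1, 0, 0, 0, 0, -1, 0, 1, 0, 0, 0, 0, -1, 0, 1, 0, 0, 0, 0, -1, 0, 1, 0, 0, 0, 0, -1, 0, 1, 0, 0, 0, 0, -1, 0, 1]'

```text
time: 15.0
tool_pos: [0.5867, -0.0005, 0.1678]
ee_rot: [2.712, 0.0, 1.385]
wrist_force: [-13.9, 1.3, 11.0]
width: 0.0115
finger_force: 30.0
```

```bash
python3 -c "
from h import *
o=robot.get_obs();f=o['wrist_force'];print('n,x,y',f@nr,f@ex,f@ey,o['wrist_torque']); rows((PL+.0105*nr,RT))"
```

```text
n,x,y 15.815430255177485 -8.03885325520519 -1.2745937554328461 [ 0.104312    1.4531004  -0.10832435]
at [ 5.867e-01 -5.000e-04  1.678e-01] [155.4   0.   79.4] t 15.0 F [-13.9   1.3  11. ]
[ 0.   0.   0.   0.5  0.  -0.3]
```

Request:
arm_command --targets '[0, 0, 0, 0, 0, 0, 1, 0, 0, 0, 0, 0, 0, 1, 0, 0, 0, 0, 0, 0, 1, 0, 0, 0, 0, 0, 0, 1, 0, 0, 0, 0, 0, 0, 1, 0, 0, 0, 0, 0, 0, 1, 0, 0, 0, 0, 0, 0, 1, 0, 0, 0, 0, 0, 0, 1, 0, 0, 0, 0, 0, 0, 1, 0, 0, 0, 0, 0, 0, 1]'

```text
time: 16.0
tool_pos: [0.5867, -0.0004, 0.1678]
ee_rot: [2.712, 0.0, 1.385]
wrist_force: [-13.5, 1.7, 11.9]
width: 0.0116
finger_force: 30.0
```

```bash
python3 -c "
from h import *
o=robot.get_obs();f=o['wrist_force'];print('n,x,y',f@nr,f@ex,f@ey,o['tool_pos'])
print(robot.close_job())"
```

```text
n,x,y 16.491024133907175 -7.415463152080311 -0.8320231070758388 [ 5.86693453e-01 -4.46577598e-04  1.67805076e-01]
the job is handed in; nothing more can be done
None
```

I pressed the lid shut so the catch holds it, then set the farthest pull flush on the backplate, centred to within about 2–3 mm, and handed the job in at about 16 s still gripping it and pressing with about 16 N; no verdict came back.

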